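# Close up a brazing jig and set its clamp screw

## Task

In the steel jig, slide the loose copper bar along its channel until its end butts flush against the fixed copper bar with no gap left. Then turn the brass thumbscrew on the bridge clockwise until it seats, and back it off a quarter turn so that the joint has room to expand. Finish still gripping the thumbscrew in that position, with the bars still butted, and leave everything else on the bench alone.

Things in the scene. Friction and masses are not known exactly. Their poses are not given: they have to be found in the camera images.
- jig: Steel jig fixed to the bench. Origin on the bench, right under the exposed end face of the fixed copper bar; x runs level along the channel from the fixed bar towards the loose bar, z up. Base plate 12 thick, x = -98 to +138 mm, y = +-55. Guide rails: inner faces y = +-21.5, outer +-29.5, top z = 18, x = -83 to +132; the channel is open at its +x end.
- seam (a point): Centre of the fixed copper bar's exposed end face, which the loose bar must meet: 24 mm above the bench over the jig's origin, same axes. The fixed bar is 40 wide, 24 high (z = 12 to 36 above the bench) and runs back to x = -80. A steel strap 24 wide (z = 38 to 44) overhangs the seam to x = +12; the loose bar slides under it with 2 mm to spare.
- bridge (a point): Middle of the top of the steel bridge over the fixed bar, 68 mm above the bench, at x = -50, y = 0 in the jig's frame. Its beam is 24 wide (x) and 92 long (y), on two legs. The thumbscrew stands on it.
- thumb_grip (a point): Centre of the upright flat brass thumb piece of the thumbscrew, on the screw's vertical axis, 98 mm above the bench, 30 above the bridge. The piece is 36 long (this point's x), 10 thick (its y: pinch it across this), 26 high, on an 18 mm round collar. It turns with the screw about z and does not rise or sink.
- bar_center (a point): Centre of the loose copper bar, 24 mm above the bench: 60 long (its x), 40 wide (y), 24 high, about 0.5 kg, lying on the jig's base plate in the channel with 1.5 mm play each side, its x along the jig's x. It starts 20 to 45 mm short of the fixed bar; butted flush, its centre is at x = +30 mm in the jig's frame.
- screw (a joint): Angle of the thumbscrew in rad: 0 = seated (hard stop); grows as it is backed off (anticlockwise seen from above); a quarter turn off the seat is 1.571. Starts 0.5 to 1.2 rad off the seat. At 0 the thumb piece's x lies along the jig's x. About 0.06 N m of friction holds it where it is left.
- punch: Bystander, leave alone: steel punch rod lying beside the jig, 100 long, 12 thick; origin under its middle.
- ferrule: Bystander, leave alone: short copper ring standing on the bench near the jig, 40 across, 22 high; origin under its centre.
- beaker: Bystander, leave alone: open copper cup, 68 across, 75 high; origin under its centre.
- dish: Bystander, leave alone: shallow copper bowl, 110 across, 35 high; origin under its centre.
- hammer: Bystander, leave alone: hammer lying on the bench, 240 long.
- finial: Bystander, leave alone: small turned brass knob standing on its foot, 44 across, 50 high; origin under its centre.
- driver: Bystander, leave alone: screwdriver lying on the bench, 190 long.
Mind the look-alikes: they are no part of the job. Leave any red or white look-alike of the part that bears bar_center alone.

How it is judged:
On the way, in this order (a step that is already met when the one before it is completed fails the run):
1. the loose bar is butted flush against the fixed bar (x of bar_center in the frame of jig between 0.028 and 0.032 m and y of bar_center in the frame of jig between -0.005 and 0.005 m and z of bar_center in the frame of jig between 0.02 and 0.028 m and angle between the x axis of bar_center and the x axis of jig, either way round below 0.06 rad), for 0.2 s.
2. the thumbscrew is turned clockwise onto its seat (all of step 1 and value of joint screw below 0.08 rad), for 0.1 s.
At the end, for the whole second after the job is handed in: The screw stands a quarter turn (1.571 rad, within 0.26) off its seat, still, with the gripper's fingers pressing on its thumb piece (over 3 N); the loose bar is still butted (gap under 2 mm, in line within 0.06 rad, flat in the channel) (all of step 1 and value of joint screw between 1.311 and 1.831 rad and velocity of joint screw between -0.1 and 0.1 rad/s and contact force between the fingers and screw above 3 N); the arm keeps its last pose, push and grip.
It fails at once if a bystander is shifted by more than 30 mm (distance of any of punch, ferrule, beaker, dish, hammer, finial, driver from where it was at the start of the episode above 0.03 m).
It also fails if it takes over 50 s, if anything falls off the work surface, if the arm or the gripper's body presses on something with over 40 N, if the wrist force passes 120 N, or if a joint passes its speed limit or range.

## Robot

A 6-joint arm with a two-finger parallel gripper is mounted at the origin on the work surface. World frame = base frame: x ahead of the robot, y to its left, z up, the work surface at z = 0. Lengths are in m, angles in rad, forces in N, time in s.
With the tool pointing down it reaches from about 0.425 to 0.95 m from the base axis. Payload 3.5 kg.
Tool frame: the origin (TCP) lies at the very end of the fingers, on their centre line; the grasp point (between the pads) lies 19 mm behind it; z points along the fingers, y is the line along which they close (so a half turn about z gives the same grasp; the last joint's range is limited). The gripper opens to 85 mm and grips with 20 to 120 N. Pads are 22 mm wide; open, the fingers measure 114 mm over their backs; the gripper's body (76 mm by 85 mm) begins 54 mm behind the grasp point. The pads swing forward as they close: fully open they stand 13 mm farther back than shut.
Start: joints at [-0.15, 0.286, 1.577, -0, 1.279, -0.15], TCP at [0.675, 0, 0.231] pointing down, gripper open.
Joint ranges: [-2.77, 2.77], [-0.9, 2.22], [0.21, 2.48], [-1.53, 4.67], [0.24, 2.81], [-2.84, 2.84]. Speed limits (rad/s): [2.79, 2.79, 3.14, 3.14, 3.14, 3.14].

## Interface

Orientations are given as a unit quaternion [x, y, z, w].
In Python, from plant import ctrl, optics, sign_off gives the robot as it stands.
- The arm moves only by the shell command python3 -m creep 'ROWS' [FORCE]. ROWS is JSON, a list of rows, each an object of numbers: "x", "y", "z": the shift along the tool's x, y, z in mm; "rx", "ry", "rz": the turn, a rotation vector about the tool's x, y, z in degrees; "grip": the opening, from 0 (shut) to 1 (fully open). In form: [{"x": .., "y": .., "z": .., "rx": .., "ry": .., "rz": .., "grip": ..}, ...]. A call has exactly 10 rows; each row shifts and turns the commanded pose from where the row before left it, along the tool's axes as they then stand; what a row does not reach is not made up. A row lasts 1/12 s, in which the tool goes at most 41.7 mm and 7.16 degrees, less where a joint would pass 70% of its speed; a pose out of reach is approached as far as the arm can. A call with a gripper value outside its range is refused whole. The fingers move at their own pace and stop on an object; FORCE is the grip in N (left out, the last holds). Time passes only in rows, so rows that do not move let the fingers close, or fill a call up. It gives the time, the measured TCP pose, the force, the opening and the grip force at its end, in the units of the state.
- ctrl.get_state(): the state, without advancing time (a new reading comes with each control period).
- optics.read_camera(name): name is "scene" or "side" or "wrist"; returns a dict with "color" (480x640x3 uint8, blue, green, red), "K" (3x3 intrinsics, pixels), "D" ([k1, k2, p1, p2, k3] as OpenCV has them; the pictures are not rectified), "R" (3x3) and "t" (3): a world point X has camera coordinates R X + t. Camera axes: x right, y down, z forward; pixel columns grow to the right and rows downward; lengths in m; the calibration is good to about 2 mm. A picture is of the moment at which its call begins. There is no depth.
- sign_off(): hands the job in; it is judged then, once.
The state is a dict: "time": time; "qpos": joint angles; "dq": joint speeds; "joint_efforts": joint torques, N m; "eef_pos": TCP position; "tcp_rot": TCP orientation; "contact_force": force on the tool from outside, world axes, zero at the start; "wrist_torque": the same for the moment, N m; "opening": opening from 0.0 (shut) to 1.0 (fully open); "finger_force": force on a finger pad.
Only numpy, scipy, OpenCV 4.12 (cv2) and the standard library are available. Lean on these libraries where they do the work, as an engineer would, in place of code of your own. Each camera call takes 0.05 s, during which the arm holds its last target. There are 200 camera calls.

## Working session

There is one attempt and no reset: what is moved stays moved. The work goes in short steps, Python scripts to look and compute and a shell command to move; the robot and the scene stay as the last step left them, time stands still between calls to the robot, and variables do not carry over. Pictures are saved under pics/ and viewed, at most 10 in all, crops included, and the job is handed in when it is done.

```bash
ls; mkdir -p pics
python3 - <<'E'
from plant import ctrl,optics
import cv2,pickle
d={}
for n in ("scene","side","wrist"):
    r=optics.read_camera(n); cv2.imwrite(f"pics/{n}0.png",r["color"]); d[n]=r
    print(n,r["K"],r["D"],-r["R"].T@r["t"])
pickle.dump(d,open("d0.pkl","wb"))
print(ctrl.get_state())
E
```

```text
pics
scene [[479.53732152   0.         317.58277639]
 [  0.         479.53732152 248.64045027]
 [  0.           0.           1.        ]] [-0.00371701  0.          0.          0.          0.        ] [1.43178645 0.27433849 0.7728634 ]
side [[434.05892328   0.         316.78515173]
 [  0.         434.05892328 237.83278494]
 [  0.           0.           1.        ]] [-0.00359845  0.          0.          0.          0.        ] [0.0492327  0.61774435 0.72937037]
wrist [[371.9264364    0.         322.02552706]
 [  0.         371.9264364  245.64941802]
 [  0.           0.           1.        ]] [-0.04232136  0.          0.          0.          0.        ] [0.67423011 0.07036052 0.3727109 ]
{'time': 0.15, 'qpos': array([-1.50039960e-01,  2.87005002e-01,  1.57783531e+00,  2.08289301e-05,
        1.27860131e+00, -1.50032315e-01]), 'dq': array([ 0.00177969, -0.00206322, -0.00456919, -0.00096479,  0.00027332,
        0.00025737]), 'joint_efforts': array([ 7.91554030e-04, -4.06602967e+01, -2.93140125e+01, -8.94972595e-05,
        3.96185191e-03, -2.97825103e-06]), 'eef_pos': array([6.74492117e-01, 8.44290187e-05, 2.30239304e-01]), 'tcp_rot': array([ 7.07111310e-01,  7.07101648e-01, -5.40627583e-04, -7.49993932e-04]), 'contact_force': array([ 0.13094277,  1.08466584, -0.82976622]), 'wrist_torque': array([-0.06969609,  0.03396662, -0.02020495]), 'finger_force': 0.0, 'opening': 1.000275296429286}
```

View pics/scene0.png

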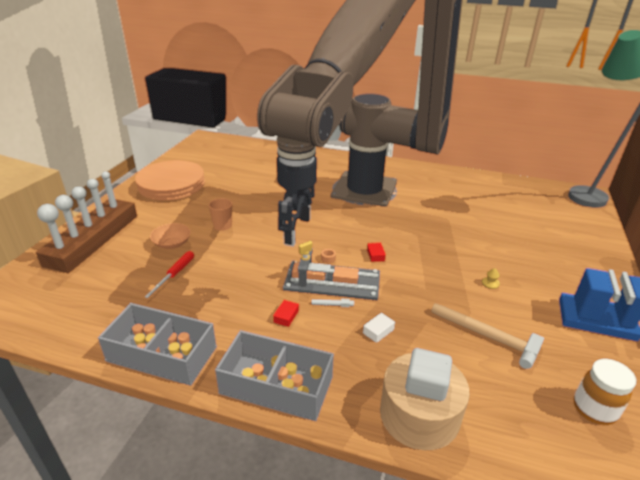

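View pics/side0.png

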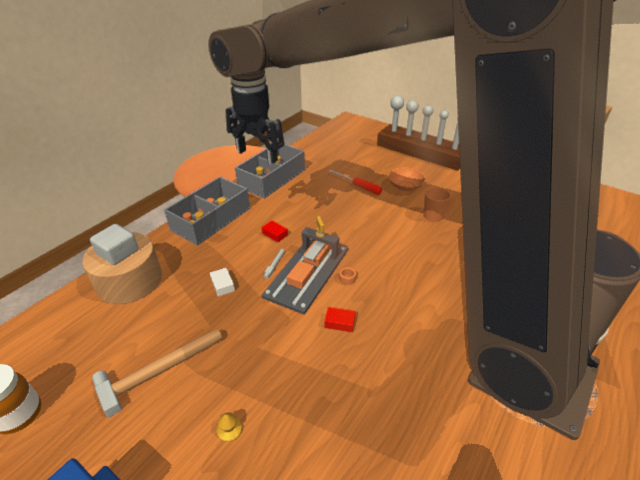

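View pics/wrist0.png

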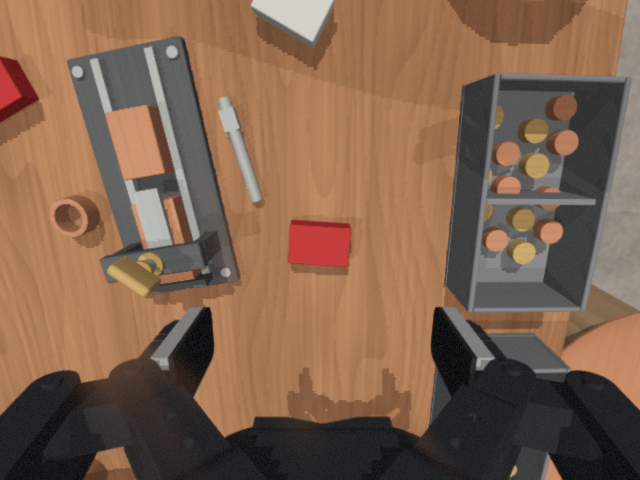

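The wrist view shows the jig at upper left: base corners at about (70,62) and (182,38), loose bar top quad about (108,108)-(160,105)-(172,172)-(122,180), thumb piece about (135,276). The scene and side views show the same layout, with the ferrule on one side of the jig and the punch on the other.

```bash
cat > h.py <<'E'
import numpy as np,cv2
def ray(r,px):
    u=cv2.undistortPoints(np.array([[px]],float),r["K"],r["D"])[0,0]
    return -r["R"].T@r["t"], r["R"].T@np.array([u[0],u[1],1])
def onz(r,px,z):
    c,d=ray(r,px); return c+d*(z-c[2])/d[2]
def proj(r,X):
    return cv2.projectPoints(np.array(X,float).reshape(-1,3),cv2.Rodrigues(r["R"])[0],r["t"],r["K"],r["D"])[0].reshape(-1,2)
def jig2w(o,th,P):
    c,s=np.cos(th),np.sin(th); P=np.atleast_2d(P)
    return np.c_[o[0]+c*P[:,0]-s*P[:,1],o[1]+s*P[:,0]+c*P[:,1],P[:,2]]
E
python3 - <<'E'
import pickle
from h import *
d=pickle.load(open("d0.pkl","rb"));r=d["wrist"]
for n,p,z in [("A",(70,62),.012),("B",(182,38),.012),("C",(237,278),.012),("b1",(108,108),.036),("b2",(157,104),.036),("b3",(174,174),.036),("b4",(122,180),.036),("thumb",(135,276),.111),("ferr",(73,217),.022),("punch",(241,148),.012)]:
    print(n,onz(r,p,z).round(4))
im=cv2.resize(r["color"][20:320,40:280],None,fx=2.0,fy=2.0,interpolation=cv2.INTER_CUBIC)
cv2.imwrite("pics/c1.png",im)
E
```

```text
A [0.4439 0.1385 0.012 ]
B [0.5493 0.156  0.012 ]
C [ 0.5848 -0.0704  0.012 ]
b1 [0.4874 0.0961 0.036 ]
b2 [0.5311 0.0987 0.036 ]
b3 [0.5399 0.0389 0.036 ]
b4 [0.4912 0.0338 0.036 ]
thumb [ 0.5312 -0.0305  0.111 ]
ferr [ 0.4287 -0.0033  0.022 ]
punch [0.5968 0.0606 0.012 ]
```

View pics/c1.png

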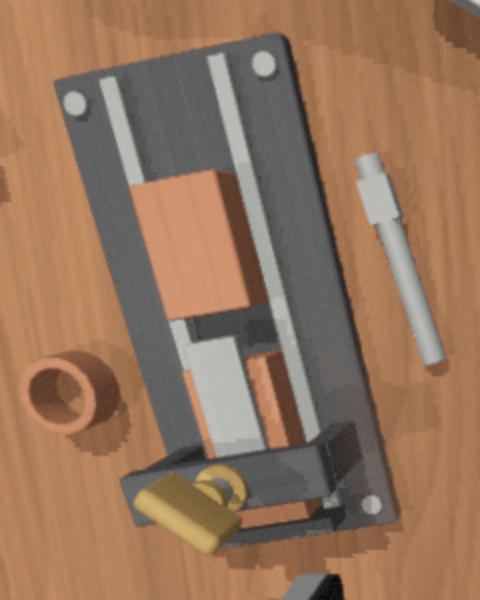

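Run:
```python
import pickle
from h import *
from scipy.optimize import least_squares
d=pickle.load(open("d0.pkl","rb"));r=d["wrist"]
c=lambda x,y:(x/2+39.75,y/2+19.75)
W=np.array([onz(r,c(55,82),.012)[:2],onz(r,c(285,33),.012)[:2],onz(r,c(398,520),.012)[:2]])
J=np.array([[.138,.055,.012],[.138,-.055,.012],[-.098,-.055,.012]])
s=least_squares(lambda p:(jig2w(p[:2],p[2],J)[:,:2]-W).ravel(),[.518,.01,1.73])
o,th=s.x[:2],s.x[2];print(s.x,np.degrees(th),s.fun.round(4))
bar=[onz(r,c(*p),.036) for p in [(132,185),(217,170),(250,307),(172,318)]]
R=np.array([[np.cos(th),np.sin(th)],[-np.sin(th),np.cos(th)]])
print([ (R@(b[:2]-o)).round(4) for b in bar], "bar c",(R@(np.mean(bar,0)[:2]-o)).round(4))
P=[[-.05,0,.068],[-.05,0,.098],[.08,0,.02],[.071,0,.02]]
X=jig2w(o,th,P);print(X.round(4),(proj(r,X)-[39.75,19.75])*2)
print(np.degrees(np.arctan2(*(onz(r,c(242,515),.111)-onz(r,c(172,473),.111))[[1,0]])))
```

```text
[0.51734585 0.01338935 1.73267419] 99.27491859148138 [-0.0006  0.0011 -0.0003  0.001   0.0009 -0.0021]
[array([0.0834, 0.0193]), array([ 0.0827, -0.0196]), array([ 0.0236, -0.0182]), array([0.0249, 0.0187])] bar c [0.0537 0.0001]
[[ 0.5254 -0.036   0.068 ]
 [ 0.5254 -0.036   0.098 ]
 [ 0.5045  0.0923  0.02  ]
 [ 0.5059  0.0835  0.02  ]] [[226.3990509  488.87365983]
 [193.82132164 513.5183882 ]
 [193.4861107  187.04131843]
 [198.96316644 207.32588761]]
-34.07090458052069
```

```bash
python3 -m creep '[{"x":12.2,"y":-17.5,"grip":0},{"x":12.2,"y":-17.5,"grip":0},{"x":12.2,"y":-17.5,"grip":0},{"x":12.2,"y":-17.5,"grip":0},{"x":12.2,"y":-17.5,"grip":0},{"x":12.2,"y":-17.5,"grip":0},{"x":12.2,"y":-17.5,"grip":0},{"x":12.2,"y":-17.5,"grip":0},{"x":12.2,"y":-17.5,"grip":0},{"x":12.2,"y":-17.5,"grip":0}]' 30
python3 -m creep '[{"rz":-4.6,"grip":0},{"rz":-4.7,"grip":0},{"z":15,"grip":0},{"z":15,"grip":0},{"z":15,"grip":0},{"z":15,"grip":0},{"z":15,"grip":0},{"z":15,"grip":0},{"grip":0},{"grip":0}]'
python3 - <<'E'
from plant import optics
from h import *
r=optics.read_camera("wrist");cv2.imwrite("pics/w2.png",r["color"]);import pickle;pickle.dump(r,open("w2.pkl","wb"))
E
```

```text
$[0]: bad value
$[0]: bad value
```

View pics/w2.png

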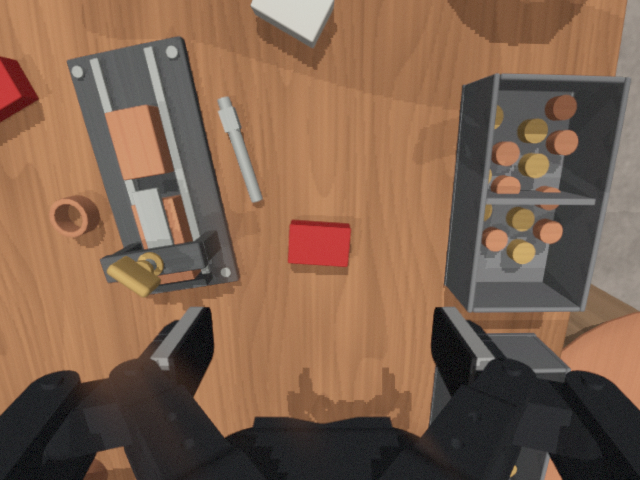

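The view is unchanged because both moves were refused. The rows probably need all seven keys.

```bash
python3 -m creep '[{"x":12.2,"y":-17.5,"z":0,"rx":0,"ry":0,"rz":0,"grip":0},{"x":12.2,"y":-17.5,"z":0,"rx":0,"ry":0,"rz":0,"grip":0},{"x":12.2,"y":-17.5,"z":0,"rx":0,"ry":0,"rz":0,"grip":0},{"x":12.2,"y":-17.5,"z":0,"rx":0,"ry":0,"rz":0,"grip":0},{"x":12.2,"y":-17.5,"z":0,"rx":0,"ry":0,"rz":0,"grip":0},{"x":12.2,"y":-17.5,"z":0,"rx":0,"ry":0,"rz":0,"grip":0},{"x":12.2,"y":-17.5,"z":0,"rx":0,"ry":0,"rz":0,"grip":0},{"x":12.2,"y":-17.5,"z":0,"rx":0,"ry":0,"rz":0,"grip":0},{"x":12.2,"y":-17.5,"z":0,"rx":0,"ry":0,"rz":0,"grip":0},{"x":12.2,"y":-17.5,"z":0,"rx":0,"ry":0,"rz":0,"grip":0}]' 30
```

```text
time: 1.03
eef_pos: [0.4989, 0.1225, 0.2311]
tcp_rot: [0.707, 0.707, -0.0, -0.0]
contact_force: [-0.4, 0.0, 0.5]
opening: 0.0
finger_force: 0.0
```

```bash
python3 -m creep '[{"x":0,"y":0,"z":0,"rx":0,"ry":0,"rz":-4.6,"grip":0},{"x":0,"y":0,"z":0,"rx":0,"ry":0,"rz":-4.7,"grip":0},{"x":0,"y":0,"z":20,"rx":0,"ry":0,"rz":0,"grip":0},{"x":0,"y":0,"z":20,"rx":0,"ry":0,"rz":0,"grip":0},{"x":0,"y":0,"z":20,"rx":0,"ry":0,"rz":0,"grip":0},{"x":0,"y":0,"z":20,"rx":0,"ry":0,"rz":0,"grip":0},{"x":0,"y":0,"z":20,"rx":0,"ry":0,"rz":0,"grip":0},{"x":0,"y":0,"z":20,"rx":0,"ry":0,"rz":0,"grip":0},{"x":0,"y":0,"z":20,"rx":0,"ry":0,"rz":0,"grip":0},{"x":0,"y":0,"z":0,"rx":0,"ry":0,"rz":0,"grip":0}]'
python3 - <<'E'
from plant import optics
import cv2
cv2.imwrite("pics/w3.png",optics.read_camera("wrist")["color"])
E
```

```text
time: 1.87
eef_pos: [0.4965, 0.1218, 0.0869]
tcp_rot: [0.647, 0.762, -0.003, -0.003]
contact_force: [-0.7, -0.2, -1.2]
opening: -0.001
finger_force: 0.0
```

View pics/w3.png

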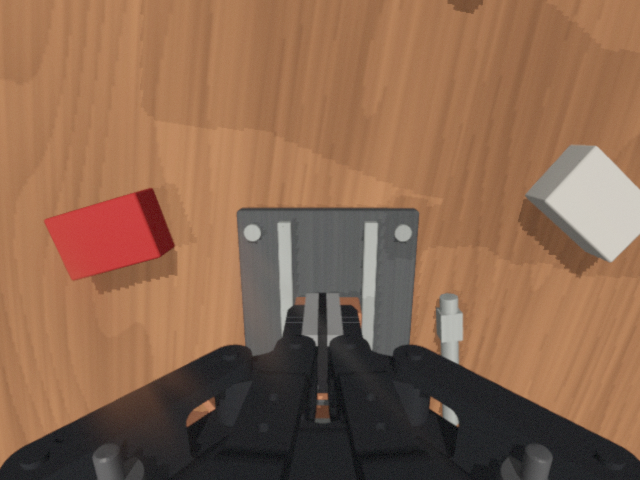

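The tool is square to the channel, about 3 mm to the left of its middle (fingers at column 322, channel centre at 328), with the bar just ahead of the fingertips.

```bash
python3 -m creep '[{"x":4,"y":3,"z":0,"rx":0,"ry":0,"rz":0,"grip":0},{"x":0,"y":0,"z":10,"rx":0,"ry":0,"rz":0,"grip":0},{"x":0,"y":0,"z":10,"rx":0,"ry":0,"rz":0,"grip":0},{"x":0,"y":0,"z":10,"rx":0,"ry":0,"rz":0,"grip":0},{"x":0,"y":0,"z":10,"rx":0,"ry":0,"rz":0,"grip":0},{"x":0,"y":0,"z":10,"rx":0,"ry":0,"rz":0,"grip":0},{"x":0,"y":0,"z":10,"rx":0,"ry":0,"rz":0,"grip":0},{"x":0,"y":0,"z":5,"rx":0,"ry":0,"rz":0,"grip":0},{"x":0,"y":0,"z":0,"rx":0,"ry":0,"rz":0,"grip":0},{"x":0,"y":0,"z":0,"rx":0,"ry":0,"rz":0,"grip":0}]'
```

```text
time: 2.75
eef_pos: [0.5021, 0.1264, 0.0258]
tcp_rot: [0.647, 0.762, -0.0, -0.0]
contact_force: [0.6, 0.8, 0.3]
opening: -0.0
finger_force: 0.0
```

```bash
python3 -m creep '[{"x":-4,"y":0,"z":0,"rx":0,"ry":0,"rz":0,"grip":0},{"x":-4,"y":0,"z":0,"rx":0,"ry":0,"rz":0,"grip":0},{"x":-4,"y":0,"z":0,"rx":0,"ry":0,"rz":0,"grip":0},{"x":-4,"y":0,"z":0,"rx":0,"ry":0,"rz":0,"grip":0},{"x":-4,"y":0,"z":0,"rx":0,"ry":0,"rz":0,"grip":0},{"x":-3,"y":0,"z":0,"rx":0,"ry":0,"rz":0,"grip":0},{"x":-3,"y":0,"z":0,"rx":0,"ry":0,"rz":0,"grip":0},{"x":-3,"y":0,"z":0,"rx":0,"ry":0,"rz":0,"grip":0},{"x":-3,"y":0,"z":0,"rx":0,"ry":0,"rz":0,"grip":0},{"x":0,"y":0,"z":0,"rx":0,"ry":0,"rz":0,"grip":0}]'
```

```text
time: 3.58
eef_pos: [0.5077, 0.0944, 0.0265]
tcp_rot: [0.647, 0.762, 0.0, 0.0]
contact_force: [0.0, 2.2, 0.8]
opening: 0.001
finger_force: 0.6
```

```bash
python3 -m creep '[{"x":-2,"y":0,"z":0,"rx":0,"ry":0,"rz":0,"grip":0},{"x":-2,"y":0,"z":0,"rx":0,"ry":0,"rz":0,"grip":0},{"x":-1,"y":0,"z":0,"rx":0,"ry":0,"rz":0,"grip":0},{"x":-1,"y":0,"z":0,"rx":0,"ry":0,"rz":0,"grip":0},{"x":-1,"y":0,"z":0,"rx":0,"ry":0,"rz":0,"grip":0},{"x":-1,"y":0,"z":0,"rx":0,"ry":0,"rz":0,"grip":0},{"x":0,"y":0,"z":0,"rx":0,"ry":0,"rz":0,"grip":0},{"x":0,"y":0,"z":0,"rx":0,"ry":0,"rz":0,"grip":0},{"x":0,"y":0,"z":0,"rx":0,"ry":0,"rz":0,"grip":0},{"x":0,"y":0,"z":0,"rx":0,"ry":0,"rz":0,"grip":0}]'
```

```text
time: 4.42
eef_pos: [0.5088, 0.0868, 0.0262]
tcp_rot: [0.647, 0.762, -0.0, 0.0]
contact_force: [0.4, 1.9, 1.6]
opening: 0.002
finger_force: 1.0
```

```bash
python3 -m creep '[{"x":-1,"y":0,"z":0,"rx":0,"ry":0,"rz":0,"grip":0},{"x":-1,"y":0,"z":0,"rx":0,"ry":0,"rz":0,"grip":0},{"x":0,"y":0,"z":0,"rx":0,"ry":0,"rz":0,"grip":0},{"x":0,"y":0,"z":0,"rx":0,"ry":0,"rz":0,"grip":0},{"x":0,"y":0,"z":0,"rx":0,"ry":0,"rz":0,"grip":0},{"x":0,"y":0,"z":0,"rx":0,"ry":0,"rz":0,"grip":0},{"x":0,"y":0,"z":0,"rx":0,"ry":0,"rz":0,"grip":0},{"x":0,"y":0,"z":0,"rx":0,"ry":0,"rz":0,"grip":0},{"x":0,"y":0,"z":0,"rx":0,"ry":0,"rz":0,"grip":0},{"x":0,"y":0,"z":0,"rx":0,"ry":0,"rz":0,"grip":0}]'
```

```text
time: 5.25
eef_pos: [0.5087, 0.086, 0.0262]
tcp_rot: [0.648, 0.762, 0.0, -0.001]
contact_force: [-0.8, 6.1, 2.4]
opening: 0.005
finger_force: 3.2
```

```bash
python3 -m creep '[{"x":-1,"y":0,"z":0,"rx":0,"ry":0,"rz":0,"grip":0},{"x":-1,"y":0,"z":0,"rx":0,"ry":0,"rz":0,"grip":0},{"x":-1,"y":0,"z":0,"rx":0,"ry":0,"rz":0,"grip":0},{"x":0,"y":0,"z":0,"rx":0,"ry":0,"rz":0,"grip":0},{"x":0,"y":0,"z":0,"rx":0,"ry":0,"rz":0,"grip":0},{"x":0,"y":0,"z":0,"rx":0,"ry":0,"rz":0,"grip":0},{"x":0,"y":0,"z":0,"rx":0,"ry":0,"rz":0,"grip":0},{"x":0,"y":0,"z":0,"rx":0,"ry":0,"rz":0,"grip":0},{"x":0,"y":0,"z":0,"rx":0,"ry":0,"rz":0,"grip":0},{"x":0,"y":0,"z":0,"rx":0,"ry":0,"rz":0,"grip":0}]'
```

```text
time: 6.08
eef_pos: [0.5082, 0.0857, 0.0263]
tcp_rot: [0.648, 0.761, 0.002, -0.004]
contact_force: [-2.4, 15.4, 5.5]
opening: -0.003
finger_force: 8.1
```

Force climbs to 15 N with no further motion, so the bar is butted. Now I back off and lift.

```bash
python3 -m creep '[{"x":6,"y":0,"z":0,"rx":0,"ry":0,"rz":0,"grip":0},{"x":10,"y":0,"z":0,"rx":0,"ry":0,"rz":0,"grip":0},{"x":0,"y":0,"z":-20,"rx":0,"ry":0,"rz":0,"grip":0},{"x":0,"y":0,"z":-25,"rx":0,"ry":0,"rz":0,"grip":0},{"x":0,"y":0,"z":-25,"rx":0,"ry":0,"rz":0,"grip":0},{"x":0,"y":0,"z":-25,"rx":0,"ry":0,"rz":0,"grip":0},{"x":0,"y":0,"z":-25,"rx":0,"ry":0,"rz":0,"grip":0},{"x":0,"y":0,"z":-25,"rx":0,"ry":0,"rz":0,"grip":0},{"x":0,"y":0,"z":-25,"rx":0,"ry":0,"rz":0,"grip":0},{"x":0,"y":0,"z":-5,"rx":0,"ry":0,"rz":0,"grip":1}]'
python3 - <<'E'
from plant import ctrl
from scipy.spatial.transform import Rotation as R
s=ctrl.get_state();print(s["eef_pos"],R.from_quat(s["tcp_rot"]).as_matrix().round(3),s["qpos"])
E
```

```text
time: 6.92
eef_pos: [0.5094, 0.0975, 0.2062]
tcp_rot: [0.647, 0.762, 0.002, 0.004]
contact_force: [1.0, 0.5, 0.8]
opening: 0.126
finger_force: 0.0
[0.50941645 0.09749174 0.20615723] [[-0.162  0.987  0.008]
 [ 0.987  0.162 -0.001]
 [-0.003  0.008 -1.   ]] [-6.00214432e-03 -4.30597516e-02  1.98615720e+00 -1.52278125e-03
  1.19004965e+00 -1.67776534e-01]
```

```bash
python3 -m creep '[{"x":-17,"y":-0.8,"z":0,"rx":0,"ry":0,"rz":0,"grip":1},{"x":-17,"y":-0.8,"z":0,"rx":0,"ry":0,"rz":0,"grip":1},{"x":-17,"y":-0.8,"z":0,"rx":0,"ry":0,"rz":0,"grip":1},{"x":-17,"y":-0.8,"z":0,"rx":0,"ry":0,"rz":0,"grip":1},{"x":-17,"y":-0.8,"z":0,"rx":0,"ry":0,"rz":0,"grip":1},{"x":-17,"y":-0.8,"z":0,"rx":0,"ry":0,"rz":0,"grip":1},{"x":-17,"y":-0.8,"z":0,"rx":0,"ry":0,"rz":0,"grip":1},{"x":-17,"y":-0.8,"z":0,"rx":0,"ry":0,"rz":0,"grip":1},{"x":-17,"y":-0.8,"z":0,"rx":0,"ry":0,"rz":0,"grip":1},{"x":-17,"y":-0.8,"z":0,"rx":0,"ry":0,"rz":0,"grip":1}]'
python3 - <<'E'
from plant import optics
from h import *
import pickle
r=optics.read_camera("wrist");pickle.dump(r,open("w4.pkl","wb"));cv2.imwrite("pics/w4.png",r["color"])
print(-r["R"].T@r["t"])
E
```

```text
time: 7.75
eef_pos: [0.5259, -0.0722, 0.1998]
tcp_rot: [0.648, 0.762, -0.001, -0.001]
contact_force: [0.2, 0.5, 0.1]
opening: 1.003
finger_force: 0.0
[ 0.51427732 -0.00279099  0.34239698]
```

View pics/w4.png

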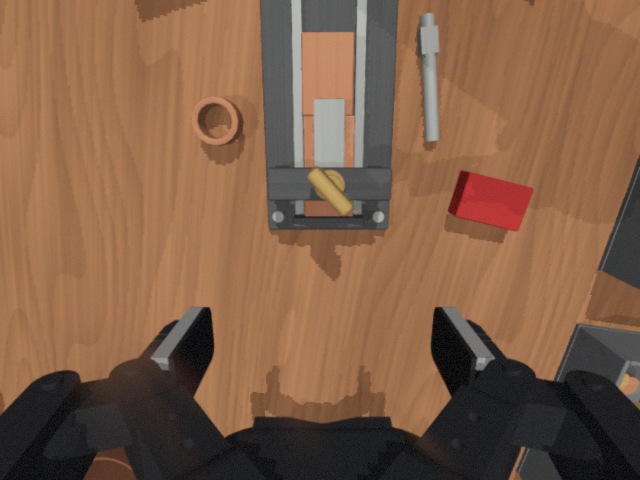

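The bars now meet under the strap (seam at about row 114). The thumb piece runs from about (310,172) to (350,213), with its collar at (333,183).

Run:
```python
import pickle
from h import *
r=pickle.load(open("w4.pkl","rb"));im=r["color"]
h=cv2.cvtColor(im,cv2.COLOR_BGR2HSV)
m=cv2.inRange(h,(15,110,70),(28,255,255));m[:160]=0;m[225:]=0;m[:,:300]=0;m[:,365:]=0
m=cv2.morphologyEx(m,cv2.MORPH_OPEN,np.ones((3,3)))
m2=cv2.morphologyEx(m,cv2.MORPH_OPEN,cv2.getStructuringElement(cv2.MORPH_ELLIPSE,(9,9)))
for k in (m,m2):
    c=max(cv2.findContours(k,0,1)[0],key=cv2.contourArea);b=cv2.boxPoints(cv2.minAreaRect(c));print(cv2.contourArea(c),b.round(1).tolist())
    q=np.array([onz(r,p,.108) for p in b]);e=q[1]-q[0],q[2]-q[1];print(q.mean(0).round(4),[(np.linalg.norm(v).round(4),np.degrees(np.arctan2(v[1],v[0])).round(1)) for v in e])
for p in [(268,168),(391,168),(391,200),(268,200)]: print("beam",onz(r,p,.068).round(4))
o,th=np.array([.51735,.01339]),1.73267
print(proj(r,jig2w(o,th,[[-.05,0,.111],[-.038,.046,.068],[-.038,-.046,.068],[-.062,-.046,.068],[-.062,.046,.068],[0,0,.036],[.06,.02,.036],[.06,-.02,.036]])).round(1))
q=[onz(r,p,.036) for p in [(303,32),(354,32)]];print(q)
```

```text
1119.5 [[301.5, 178.5], [322.5, 157.5], [363.0, 198.0], [342.0, 219.0]]
[ 0.5251 -0.0327  0.108 ] [(np.float64(0.0183), np.float64(53.7)), (np.float64(0.0359), np.float64(-35.0))]
1110.5 [[304.79998779296875, 172.89999389648438], [330.1000061035156, 157.8000030517578], [359.3999938964844, 206.60000610351562], [334.1000061035156, 221.8000030517578]]
[ 0.5251 -0.0338  0.108 ] [(np.float64(0.0182), np.float64(39.8)), (np.float64(0.0358), np.float64(-48.9))]
beam [ 0.4782 -0.0307  0.068 ]
beam [ 0.5664 -0.0161  0.068 ]
beam [ 0.5713 -0.0391  0.068 ]
beam [ 0.4811 -0.0539  0.068 ]
[[332.2 194.4]
 [267.7 169.2]
 [394.2 169.4]
 [392.5 202.1]
 [268.9 201.9]
 [330.5 116.6]
 [304.1  32.5]
 [357.9  32.6]]
[array([0.48706418, 0.06960092, 0.036     ]), array([0.52450696, 0.07574983, 0.036     ])]
```

```bash
python3 -m creep '[{"x":18,"y":2.5,"z":0,"rx":0,"ry":0,"rz":0,"grip":1},{"x":18,"y":2.5,"z":0,"rx":0,"ry":0,"rz":0,"grip":1},{"x":0,"y":0,"z":0,"rx":0,"ry":0,"rz":-6.5,"grip":1},{"x":0,"y":0,"z":0,"rx":0,"ry":0,"rz":-6.5,"grip":1},{"x":0,"y":0,"z":0,"rx":0,"ry":0,"rz":-6.5,"grip":1},{"x":0,"y":0,"z":0,"rx":0,"ry":0,"rz":-6.5,"grip":1},{"x":0,"y":0,"z":0,"rx":0,"ry":0,"rz":-6.5,"grip":1},{"x":0,"y":0,"z":0,"rx":0,"ry":0,"rz":-6.5,"grip":1},{"x":0,"y":0,"z":0,"rx":0,"ry":0,"rz":-6.5,"grip":1},{"x":0,"y":0,"z":0,"rx":0,"ry":0,"rz":0,"grip":1}]'
python3 - <<'E'
from plant import ctrl
from scipy.spatial.transform import Rotation as R
s=ctrl.get_state();M=R.from_quat(s["tcp_rot"]).as_matrix();print(s["eef_pos"],M.round(3),s["qpos"].round(3))
print((M.T@([.525,-.036,.088]-s["eef_pos"])).round(4))
E
```

```text
time: 8.63
eef_pos: [0.5251, -0.0347, 0.2]
tcp_rot: [0.301, 0.953, -0.0, -0.001]
contact_force: [0.0, -0.2, 0.2]
opening: 1.002
finger_force: 0.0
[ 0.52506933 -0.03468059  0.20003763] [[-0.818  0.575 -0.002]
 [ 0.575  0.818 -0.   ]
 [ 0.001 -0.001 -1.   ]] [-2.590e-01 -1.400e-02  1.969e+00 -1.000e-03  1.188e+00 -1.217e+00]
[-0.0009 -0.001   0.112 ]
```

```bash
python3 -m creep '[{"x":-1,"y":-1,"z":14,"rx":0,"ry":0,"rz":0,"grip":1},{"x":0,"y":0,"z":14,"rx":0,"ry":0,"rz":0,"grip":1},{"x":0,"y":0,"z":14,"rx":0,"ry":0,"rz":0,"grip":1},{"x":0,"y":0,"z":14,"rx":0,"ry":0,"rz":0,"grip":1},{"x":0,"y":0,"z":14,"rx":0,"ry":0,"rz":0,"grip":1},{"x":0,"y":0,"z":14,"rx":0,"ry":0,"rz":0,"grip":1},{"x":0,"y":0,"z":14,"rx":0,"ry":0,"rz":0,"grip":1},{"x":0,"y":0,"z":14,"rx":0,"ry":0,"rz":0,"grip":1},{"x":0,"y":0,"z":0,"rx":0,"ry":0,"rz":0,"grip":1},{"x":0,"y":0,"z":0,"rx":0,"ry":0,"rz":0,"grip":1}]'
python3 -m creep '[{"x":0,"y":0,"z":0,"rx":0,"ry":0,"rz":0,"grip":0},{"x":0,"y":0,"z":0,"rx":0,"ry":0,"rz":0,"grip":0},{"x":0,"y":0,"z":0,"rx":0,"ry":0,"rz":0,"grip":0},{"x":0,"y":0,"z":0,"rx":0,"ry":0,"rz":0,"grip":0},{"x":0,"y":0,"z":0,"rx":0,"ry":0,"rz":0,"grip":0},{"x":0,"y":0,"z":0,"rx":0,"ry":0,"rz":0,"grip":0},{"x":0,"y":0,"z":0,"rx":0,"ry":0,"rz":0,"grip":0},{"x":0,"y":0,"z":0,"rx":0,"ry":0,"rz":0,"grip":0},{"x":0,"y":0,"z":0,"rx":0,"ry":0,"rz":0,"grip":0},{"x":0,"y":0,"z":0,"rx":0,"ry":0,"rz":0,"grip":0}]' 30
```

```text
time: 9.47
eef_pos: [0.5249, -0.036, 0.0881]
tcp_rot: [0.303, 0.953, -0.0, -0.001]
contact_force: [-0.4, -0.0, -0.1]
opening: 0.997
finger_force: 0.0
time: 10.3
eef_pos: [0.5266, -0.0356, 0.0898]
tcp_rot: [0.303, 0.953, 0.001, 0.001]
contact_force: [1.7, 5.0, 1.7]
opening: 0.113
finger_force: 33.4
```

```bash
python3 -m creep '[{"x":0,"y":1,"z":0,"rx":0,"ry":0,"rz":0,"grip":0},{"x":0,"y":0,"z":0,"rx":0,"ry":0,"rz":6,"grip":0},{"x":0,"y":0,"z":0,"rx":0,"ry":0,"rz":6,"grip":0},{"x":0,"y":0,"z":0,"rx":0,"ry":0,"rz":6,"grip":0},{"x":0,"y":0,"z":0,"rx":0,"ry":0,"rz":6,"grip":0},{"x":0,"y":0,"z":0,"rx":0,"ry":0,"rz":6,"grip":0},{"x":0,"y":0,"z":0,"rx":0,"ry":0,"rz":6,"grip":0},{"x":0,"y":0,"z":0,"rx":0,"ry":0,"rz":6,"grip":0},{"x":0,"y":0,"z":0,"rx":0,"ry":0,"rz":0,"grip":0},{"x":0,"y":0,"z":0,"rx":0,"ry":0,"rz":0,"grip":0}]'
cat > s.py <<'E'
from plant import ctrl
from scipy.spatial.transform import Rotation as R
import numpy as np
s=ctrl.get_state();M=R.from_quat(s["tcp_rot"]).as_matrix();print("tool x deg - jig",np.degrees(np.arctan2(M[1,0],M[0,0]))-99.27,"torque",s["wrist_torque"].round(3),"F",s["contact_force"].round(1),"q6",s["qpos"][5])
E
python3 s.py
```

```text
time: 11.13
eef_pos: [0.5252, -0.0365, 0.0898]
tcp_rot: [0.624, 0.782, -0.002, -0.001]
contact_force: [-4.9, -0.6, 7.5]
opening: 0.108
finger_force: 34.1
tool x deg - jig 3.570835148389392 torque [-0.109  0.728 -0.048] F [-4.9 -0.6  7.5] q6 -0.48255767435626284
```

```bash
python3 -m creep '[{"x":0,"y":0,"z":0,"rx":0,"ry":0,"rz":2,"grip":0},{"x":0,"y":0,"z":0,"rx":0,"ry":0,"rz":2,"grip":0},{"x":0,"y":0,"z":0,"rx":0,"ry":0,"rz":1,"grip":0},{"x":0,"y":0,"z":0,"rx":0,"ry":0,"rz":0,"grip":0},{"x":0,"y":0,"z":0,"rx":0,"ry":0,"rz":0,"grip":0},{"x":0,"y":0,"z":0,"rx":0,"ry":0,"rz":0,"grip":0},{"x":0,"y":0,"z":0,"rx":0,"ry":0,"rz":0,"grip":0},{"x":0,"y":0,"z":0,"rx":0,"ry":0,"rz":0,"grip":0},{"x":0,"y":0,"z":0,"rx":0,"ry":0,"rz":0,"grip":0},{"x":0,"y":0,"z":0,"rx":0,"ry":0,"rz":0,"grip":0}]'
python3 s.py
```

```text
time: 11.97
eef_pos: [0.525, -0.0366, 0.0898]
tcp_rot: [0.655, 0.755, -0.003, -0.001]
contact_force: [-4.7, -1.0, 6.5]
opening: 0.111
finger_force: 37.1
tool x deg - jig -1.1811438416688844 torque [-0.059  0.781  0.664] F [-4.7 -1.   6.5] q6 -0.3984083826681022
```

```bash
python3 -m creep '[{"x":0,"y":0,"z":0,"rx":0,"ry":0,"rz":1,"grip":0},{"x":0,"y":0,"z":0,"rx":0,"ry":0,"rz":1,"grip":0},{"x":0,"y":0,"z":0,"rx":0,"ry":0,"rz":0,"grip":0},{"x":0,"y":0,"z":0,"rx":0,"ry":0,"rz":0,"grip":0},{"x":0,"y":0,"z":0,"rx":0,"ry":0,"rz":0,"grip":0},{"x":0,"y":0,"z":0,"rx":0,"ry":0,"rz":0,"grip":0},{"x":0,"y":0,"z":0,"rx":0,"ry":0,"rz":0,"grip":0},{"x":0,"y":0,"z":0,"rx":0,"ry":0,"rz":0,"grip":0},{"x":0,"y":0,"z":0,"rx":0,"ry":0,"rz":0,"grip":0},{"x":0,"y":0,"z":0,"rx":0,"ry":0,"rz":0,"grip":0}]'
python3 s.py
```

```text
time: 12.8
eef_pos: [0.525, -0.0366, 0.0898]
tcp_rot: [0.668, 0.745, -0.003, -0.001]
contact_force: [-4.5, -0.3, 7.1]
opening: 0.111
finger_force: 50.4
tool x deg - jig -3.0322730146123007 torque [-0.087  0.83   1.143] F [-4.5 -0.3  7.1] q6 -0.36539662610471735
```

The torque is up to 1.1 N m, so the screw is seated. Now I back it off by about 94°, made up of 90° plus the windup.

```bash
python3 -m creep '[{"x":0,"y":0,"z":0,"rx":0,"ry":0,"rz":-5,"grip":0},{"x":0,"y":0,"z":0,"rx":0,"ry":0,"rz":-5,"grip":0},{"x":0,"y":0,"z":0,"rx":0,"ry":0,"rz":-5,"grip":0},{"x":0,"y":0,"z":0,"rx":0,"ry":0,"rz":-5,"grip":0},{"x":0,"y":0,"z":0,"rx":0,"ry":0,"rz":-5,"grip":0},{"x":0,"y":0,"z":0,"rx":0,"ry":0,"rz":-5,"grip":0},{"x":0,"y":0,"z":0,"rx":0,"ry":0,"rz":-5,"grip":0},{"x":0,"y":0,"z":0,"rx":0,"ry":0,"rz":-5,"grip":0},{"x":0,"y":0,"z":0,"rx":0,"ry":0,"rz":-5,"grip":0},{"x":0,"y":0,"z":0,"rx":0,"ry":0,"rz":-5,"grip":0}]'
python3 s.py
python3 -m creep '[{"x":0,"y":0,"z":0,"rx":0,"ry":0,"rz":-5,"grip":0},{"x":0,"y":0,"z":0,"rx":0,"ry":0,"rz":-5,"grip":0},{"x":0,"y":0,"z":0,"rx":0,"ry":0,"rz":-5,"grip":0},{"x":0,"y":0,"z":0,"rx":0,"ry":0,"rz":-5,"grip":0},{"x":0,"y":0,"z":0,"rx":0,"ry":0,"rz":-5,"grip":0},{"x":0,"y":0,"z":0,"rx":0,"ry":0,"rz":-5,"grip":0},{"x":0,"y":0,"z":0,"rx":0,"ry":0,"rz":-5,"grip":0},{"x":0,"y":0,"z":0,"rx":0,"ry":0,"rz":-5,"grip":0},{"x":0,"y":0,"z":0,"rx":0,"ry":0,"rz":-5,"grip":0},{"x":0,"y":0,"z":0,"rx":0,"ry":0,"rz":0,"grip":0}]'
python3 s.py
```

```text
time: 13.63
eef_pos: [0.5266, -0.0356, 0.0898]
tcp_rot: [0.292, 0.956, -0.0, 0.0]
contact_force: [0.4, 3.0, 2.6]
opening: 0.111
finger_force: 33.6
tool x deg - jig 46.74346506480934 torque [ 0.488 -0.077 -0.087] F [0.4 3.  2.6] q6 -1.2373627557657612
time: 14.47
eef_pos: [0.527, -0.0338, 0.0898]
tcp_rot: [-0.095, 0.995, 0.002, 0.001]
contact_force: [2.1, 7.6, 2.6]
opening: 0.109
finger_force: 33.6
tool x deg - jig -268.3567261646992 torque [ 1.377 -0.369  0.   ] F [2.1 7.6 2.6] q6 -2.021882766020894
```

```bash
python3 -m creep '[{"x":0,"y":0,"z":0,"rx":0,"ry":0,"rz":0,"grip":0},{"x":0,"y":0,"z":0,"rx":0,"ry":0,"rz":0,"grip":0},{"x":0,"y":0,"z":0,"rx":0,"ry":0,"rz":0,"grip":0},{"x":0,"y":0,"z":0,"rx":0,"ry":0,"rz":0,"grip":0},{"x":0,"y":0,"z":0,"rx":0,"ry":0,"rz":0,"grip":0},{"x":0,"y":0,"z":0,"rx":0,"ry":0,"rz":0,"grip":0},{"x":0,"y":0,"z":0,"rx":0,"ry":0,"rz":0,"grip":0},{"x":0,"y":0,"z":0,"rx":0,"ry":0,"rz":0,"grip":0},{"x":0,"y":0,"z":0,"rx":0,"ry":0,"rz":0,"grip":0},{"x":0,"y":0,"z":0,"rx":0,"ry":0,"rz":0,"grip":0}]'
python3 s.py
python3 - <<'E'
from plant import optics
import cv2
cv2.imwrite("pics/s5.png",cv2.resize(optics.read_camera("side")["color"][200:320,240:380],None,fx=4,fy=4,interpolation=2))
E
```

```text
time: 15.3
eef_pos: [0.527, -0.0338, 0.0898]
tcp_rot: [-0.094, 0.996, 0.002, 0.001]
contact_force: [2.0, 8.5, 3.7]
opening: 0.112
finger_force: 33.5
tool x deg - jig -268.5120170725006 torque [ 1.325 -0.326  0.051] F [2.  8.5 3.7] q6 -2.018985368667736
```

View pics/s5.png

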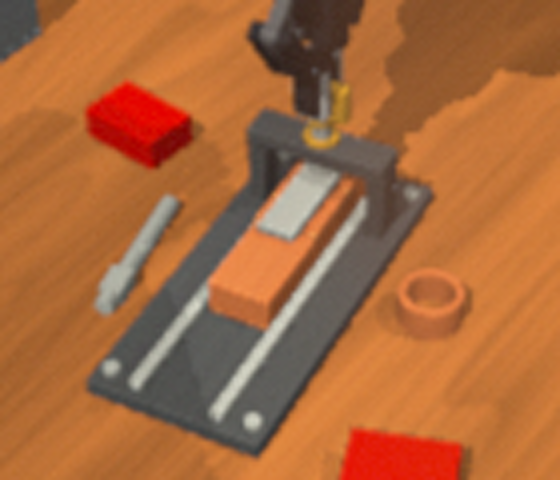

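The crop shows the bars joined with no gap under the strap (crop about (275,235)), the thumb piece across the jig in the fingers at (335,105), and the ferrule and punch where they were.

```bash
python3 -c "
from plant import sign_off
print(sign_off())"
```

```text
the job is handed in; nothing more can be done
None
```

I handed the job in with the loose bar butted flush, the thumbscrew seated and backed off about 90°, and the gripper still holding it at about 33 N. No verdict came back.

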